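Push a worn bush out of its bearing housing with a drift

ROBOT

A 6-joint arm with a two-finger parallel gripper is mounted at the origin on a cart in front of the work surface, level with it; the furniture and walls round the work are solid. World frame = base frame: x ahead of the robot, y to its left, z up, the work surface at z = 0. Lengths are in m, angles in rad, forces in N, time in s.
With the tool pointing down it reaches from about 0.35 to 0.85 m from the base axis. Payload 8.1 kg.
Tool frame: the origin (TCP) lies between the finger pads; the fingertips stand 14 mm ahead of it and the grasp point (between the pads) lies 5 mm behind it; z points along the fingers, y is the line along which they close (so a half turn about z gives the same grasp; the last joint's range is limited). The gripper opens to 93 mm and grips with 3 to 60 N. Pads are 15 mm wide; open, the fingers measure 128 mm over their backs; the gripper's body (75 mm by 188 mm) begins 65 mm behind the grasp point.
Start: joints at [-1.262, 0.13, 1.488, -0, 1.523, -0.085], TCP at [0.23, -0.554, 0.233] pointing down, gripper open.
Joint ranges: [-2.96, 2.96], [-0.89, 2.26], [0.02, 2.5], [-1.34, 4.48], [0, 2.73], [-2.66, 2.66]. Speed limits (rad/s): [2.39, 2.39, 2.79, 3.14, 3.14, 3.14].

INTERFACE

Orientations are given as a rotation vector (axis times angle).
In Python, from plant import robot gives the robot as it stands.
- The arm moves only by the tool arm_command, never from a script. Its argument "targets" is a list of rows, each an object of numbers: "x", "y", "z": the shift along the world's x, y, z in units of 500 mm (1.0 is 500 mm); "rx", "ry", "rz": the turn, a rotation vector about the world's x, y, z in units of 2 rad (1.0 is 2 rad); "claw": the closure in counts, from 0 (fully open) to 255 (shut). In form: [{"x": .., "y": .., "z": .., "rx": .., "ry": .., "rz": .., "claw": ..}, ...]. A call has 1 to 10 rows; each row is the pose to reach, as a shift and turn from the pose commanded when the call began; what a row does not reach only later rows make up. A row lasts 1/12 s, in which the tool goes at most 41.7 mm and 7.16 degrees, less where a joint would pass 70% of its speed; a pose out of reach is approached as far as the arm can. A call with a number of a shift or a turn outside -1 to 1 is refused whole. A call with a gripper value outside its range is refused whole. The fingers move at their own pace and stop on an object; "squeeze" is the grip in N (left out, the last holds). Time passes only in rows, so rows that repeat a pose let the fingers close. It gives the time, the measured TCP pose, the force, the opening and the grip force at its end, in the units of the state.
- robot.read_state(): the state, without advancing time (a new reading comes with each control period).
- robot.read_camera(name): name is "scene" or "side" or "wrist"; returns (picture, depth): 480x640x3 uint8, red, green, blue; 480x640 float32, m along the optical axis (not along the pixel's ray), 0 where there is no reading.
- robot.get_calibration(name): a dict with "intrinsics" (3x3 intrinsics, pixels), "origin" and "orientation" of the camera in the world. Camera axes: x right, y up, looking along -z (the intrinsics and any distortion apply to the point x, -y, -z); pixel columns grow to the right and rows downward; lengths in m; the calibration is good to about 2 mm. A picture is of the moment at which its call begins: read the wrist's pose just before it. get_calibration takes no time and is no camera call; for the wrist camera it gives the pose at the moment of the call.
- robot.close_job(): hands the job in; it is judged then, once.
The state is a dict: "t": time; "q": joint angles; "dq": joint speeds; "joint_torque": joint torques, N m; "tool_pos": TCP position; "orientation": TCP orientation; "force": force on the tool from outside, world axes, zero at the start; "wrist_torque": the same for the moment, N m; "opening": finger opening in m; "gripper_force": force on a finger pad.
Only numpy, scipy, OpenCV 4.12 (cv2) and the standard library are available. Lean on these libraries where they do the work, as an engineer would, in place of code of your own. Each camera call takes 0.05 s, during which the arm holds its last target. There are 200 camera calls.

TASK

A worn brass bush sits tight in the bore of the aluminium bearing housing on the push-out stand. Take the red-handled drift from the wooden rack, push the bush down through the bore with it until it is right out below and stands on the base of the stand, then put the drift back upright in its hole in the rack, seated on its collar. Feel your way: never press the drift on the housing, the bush or the stand with more than 25 N, whether its end has missed the bore or the bush has come down on the base, and leave the blue-handled punch, the pliers, the blue tin and the black cap where they are.

Things in the scene. Friction and masses are not known exactly. Their poses are not given: they have to be found in the camera images.
- stand: Grey push-out stand, fixed; origin under its centre, z up. Base 8 mm thick; cheeks carry a table (z 26 to 34 mm), on it a round swivel plate with the aluminium bearing housing (48 x 48 mm, top at z 68 mm), a sharp-edged 19.5 mm bore right through its middle. The bore is 5 mm off the stand's centre, in any direction: the swivel was clamped by eye and is not measured.
- drift_grip (a point): Middle of the drift's red handle (18 x 18 mm, 54 mm high, flats facing this point's x and y; z up along the drift). The collar's underside is 35 mm below this point, the shank's end 84 mm below. Standing in the rack it is 89 mm above the worktop.
- drift_tip (a point): Centre of the end of the drift's shank; z up along the drift.
- rack: Wooden tool rack, fixed, 50 x 130 x 54 mm, origin under its centre, z up, y along its length. Two vertical through holes of 23 mm diameter, 37.5 mm either side of the middle along y; drift and thin punch hang in them by their collars, which is where varies. The handles' flats start within 0.3 rad of the rack's axes.
- hole_a (a point): Centre of the rack's hole at its +y end, at the top face, 54 mm above the worktop.
- hole_b (a point): Centre of the rack's hole at its -y end, at the top face, 54 mm above the worktop.
- thin_punch_grip (a point): Middle of the handle of the blue-handled punch, same handle and collar as the drift but with a 6 mm shank that would slip through the bush. Its top is 119 mm above the worktop. To be left alone.
- red_pliers: Red-handled pliers, 126 x 29 x 10 mm, lying on the worktop; bystander. Origin at the centre of the underside.
- tin_blue: Round blue tin, 89 mm diameter, 37 mm high; bystander. Origin at the centre of the underside.
- collet_cap: Small black ribbed cap, 22 mm diameter, 18 mm high; bystander. Origin at the centre of the underside.
- drift: Red-handled steel drift, about 200 g: square handle, below it a collar of 30 mm diameter, 8 mm thick, then a round shank 18 mm in diameter, 49 mm long, tapered over its last 4 mm to a flat end of 13 mm. Origin at the centre of that end, z up along it. It has pushed the bush fully out when its end is 24 mm above the worktop; the collar is then still 5 mm above the housing.
- worn_bush (a joint): How far the brass bush (18 mm outside, 8 mm inside diameter, 16 mm long) has been pushed down, in m. At 0 its top is 9 mm below the bore's mouth (59 mm above the worktop); it starts at 0 to 0.005. It fits tight, moves against 8 to 12 N and stays where it is left. Its lower end leaves the bore at 0.009, it is clear of the bore at 0.025, and at 0.035 it stands on the stand's base, a hard stop.
There are look-alikes about, which are no part of the job. Of the things that look like the drift, take the one that is farthest from the robot's base at the start.

How it is judged:
On the way, in this order (a step that is already met when the one before it is completed fails the run):
1. the drift has been drawn clear of the rack (z of drift_tip in the frame of rack above 0.06 m), for 0.05 s.
2. the end of the drift has entered the bore, the bush still inside (z of drift_tip in the frame of stand below 0.064 m and horizontal distance between drift_tip and stand below 0.009 m and value of joint worn_bush below 0.02 m), for 0.02 s.
3. the bush has been pushed out below onto the base, the drift still in the bore (z of drift_tip in the frame of stand below 0.034 m and horizontal distance between drift_tip and stand below 0.009 m and value of joint worn_bush above 0.033 m), for 0.1 s.
At the end, for the whole second after the job is handed in: The bush stands on the base of the stand, fully out of the bore (pushed down more than 33 mm of 35); the drift stands upright (within 0.12 rad) and at rest in a hole of the rack, seated to within 5 mm of its collar and within 8 mm of the hole's centre (value of joint worn_bush above 0.033 m and ((horizontal distance between drift_tip and hole_a below 0.008 m and z of drift_grip in the frame of rack below 0.094 m) or (horizontal distance between drift_tip and hole_b below 0.008 m and z of drift_grip in the frame of rack below 0.094 m)) and angle between drift_grip's own z axis and vertical below 0.12 rad and linear speed of drift below 0.02 m/s); the robot touches nothing.
It fails at once if the drift is pressed against the stand, the housing or the bush with more than 40 N (contact force between drift and stand above 40 N).
It fails at once if the blue-handled punch is moved more than 25 mm (distance of thin_punch_grip from where it was at the start of the episode above 0.025 m).
It fails at once if the pliers, the blue tin or the black cap is moved more than 20 mm (distance of any of red_pliers, tin_blue, collet_cap from where it was at the start of the episode above 0.02 m).
It also fails if it takes over 72 s, if anything falls off the work surface, if the arm or the gripper's body presses on something with over 40 N, if the wrist force passes 120 N, or if a joint passes its speed limit or range.

## Working session

There is one attempt and no reset: what is moved stays moved. The work goes in short steps, Python scripts to look and compute and a tool call to move; the robot and the scene stay as the last step left them, time stands still between calls to the robot, and variables do not carry over. Pictures are saved under pics/ and viewed, at most 10 in all, crops included, and the job is handed in when it is done.

Besides the shell and the picture viewer there is one more tool, called after ">>>" in YAML: its name, and indented under it one key for each argument. arm_command: Moves the arm, as the interface text tells. Shifts and turns lie within -1 to 1; 1 stands for 500 mm of shift or 2 rad of turn. Its arguments: {"type":"object","properties":{"targets":{"type":"array","items":{"type":"object","properties":{"x":{"type":"number","minimum":-1,"maximum":1},"y":{"type":"number","minimum":-1,"maximum":1},"z":{"type":"number","minimum":-1,"maximum":1},"rx":{"type":"number","minimum":-1,"maximum":1},"ry":{"type":"number","minimum":-1,"maximum":1},"rz":{"type":"number","minimum":-1,"maximum":1},"claw":{"type":"number"}}}},"squeeze":{"type":"number"}},"required":["targets"]}

```bash
ls; mkdir -p pics
cat > h.py <<'E'
import numpy as np, cv2
from scipy.spatial.transform import Rotation as R
from plant import robot
def look(n):
    c=robot.get_calibration(n); im,d=robot.read_camera(n); return im,d,c
def rot(c):
    o=np.array(c["orientation"],float)
    return o if o.shape==(3,3) else R.from_rotvec(o).as_matrix()
def ray(c,u,v):
    K=np.array(c["intrinsics"]); d=np.linalg.solve(K,[u,v,1.0]); return np.array(c["origin"]), rot(c)@np.array([d[0],-d[1],-d[2]])
def onz(c,u,v,z):
    o,d=ray(c,u,v); return o+d*(z-o[2])/d[2]
def cloud(d,c):
    K=np.array(c["intrinsics"]); v,u=np.mgrid[0:480,0:640]
    p=np.stack([(u-K[0,2])/K[0,0]*d,-(v-K[1,2])/K[1,1]*d,-d],-1)
    return p@rot(c).T+np.array(c["origin"])
def proj(c,p):
    K=np.array(c["intrinsics"]); q=rot(c).T@(np.array(p)-np.array(c["origin"])); a=K@np.array([q[0],-q[1],-q[2]]); return a[:2]/a[2]
def save(n,im): cv2.imwrite("pics/"+n+".png",im[:,:,::-1])
E
python3 - <<'E'
from h import *
for n in ["scene","side"]:
    im,d,c=look(n); save(n+"0",im); np.savez(n+"0.npz",im=im,d=d); print(n,c)
s=robot.read_state(); print(s)
E
```

```text
pics
scene {'intrinsics': array([[480.77670757,   0.        , 317.76053016],
       [  0.        , 480.77670757, 242.20703365],
       [  0.        ,   0.        ,   1.        ]]), 'origin': array([ 0.34735989, -0.3833609 ,  0.78863193]), 'orientation': array([ 0.64798021, -0.09637439, -0.29982664])}
side {'intrinsics': array([[591.7193387 ,   0.        , 314.91049815],
       [  0.        , 591.7193387 , 235.48319417],
       [  0.        ,   0.        ,   1.        ]]), 'origin': array([ 0.62520409, -0.76153466,  0.89286076]), 'orientation': array([0.84403173, 0.0555719 , 0.09181163])}
{'t': 0.1, 'q': array([-1.26237540e+00,  1.31095133e-01,  1.48915534e+00,  6.35338930e-06,
        1.52299153e+00, -8.53937865e-02]), 'dq': array([-0.00037151, -0.00316249, -0.00207115,  0.0008869 ,  0.00072668,
        0.00063606]), 'joint_torque': array([ 1.76616566e-03, -5.61342108e+01, -4.93094766e+01,  7.70486402e-02,
        2.91383924e-02, -2.87596038e-05]), 'tool_pos': array([ 0.23010772, -0.55359941,  0.23169491]), 'orientation': array([-3.07927743e+00, -6.14291704e-01,  2.78258691e-04]), 'force': array([ 0.32475453, -0.2195677 , -0.04185199]), 'wrist_torque': array([ 0.04767121,  0.02010414, -0.00308814]), 'gripper_force': 0.0, 'opening': 0.09314434916188111}
```

View pics/scene0.png

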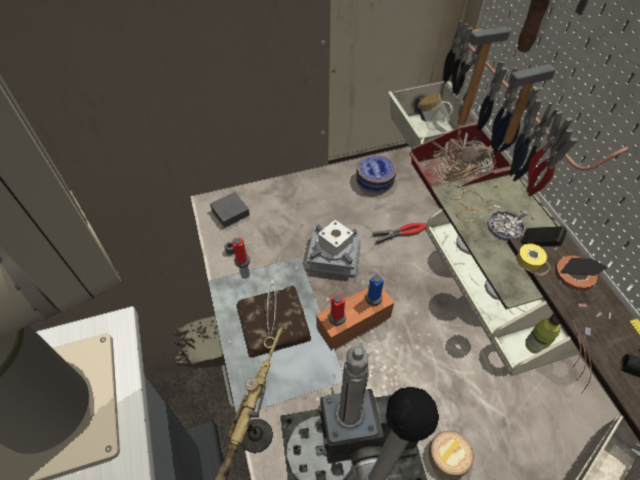

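View pics/side0.png

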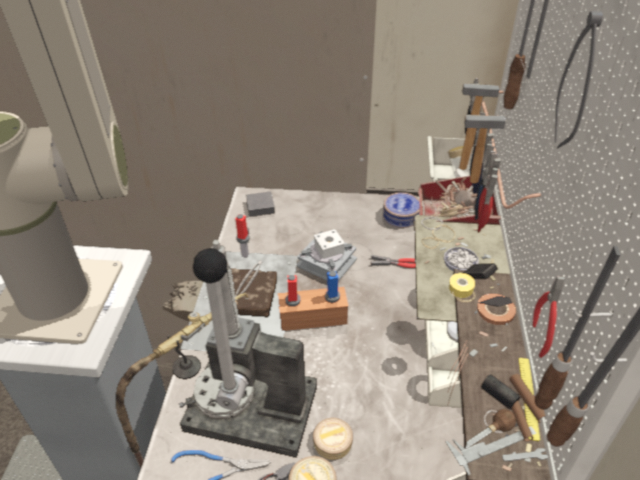

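The scene view shows two red-handled candidates: one in the rack at (338,308), and one standing free near (239,252) next to a small dark thing (230,246). The blue punch is at (375,290), the stand's bore at (336,233), the pliers at (400,233) and the tin at (376,173). In the side view the same two are at (292,289) and (243,228). Next I measure both of them, the rack and the stand.

```bash
cat > m.py <<'E'
from h import *
C={n:robot.get_calibration(n) for n in ["scene","side"]}
D={n:np.load(n+"0.npz") for n in C}
def blobs(n,kind,box=None):
    im=D[n]["im"]; h=cv2.cvtColor(im,cv2.COLOR_RGB2HSV)
    if kind=="red": m=((h[...,0]<6)|(h[...,0]>174))&(h[...,1]>170)&(h[...,2]>70)
    if kind=="blue": m=(abs(h[...,0].astype(int)-110)<10)&(h[...,1]>150)&(h[...,2]>50)
    if kind=="rack": m=(abs(h[...,0].astype(int)-10)<5)&(h[...,1]>110)&(h[...,2]>80)
    k,l,s,ce=cv2.connectedComponentsWithStats(m.astype(np.uint8))
    P=cloud(D[n]["d"],C[n])
    for i in range(1,k):
        if s[i,4]>60:
            q=P[(l==i)&(D[n]["d"]>0)]
            top=q[q[:,2]>np.percentile(q[:,2],97)-.006]
            print(n,kind,s[i],ce[i].round(1),"med",np.median(q,0).round(3),"top",top.mean(0).round(3),"r",round(float(np.hypot(*top.mean(0)[:2])),3))
for n in C:
    for k in ["red","blue","rack"]: blobs(n,k)
for n in C:
    P=cloud(D[n]["d"],C[n]); 
    m=(abs(P[...,2]-.068)<.004)&(cv2.cvtColor(D[n]["im"],cv2.COLOR_RGB2HSV)[...,2]>150)
    m&=(P[...,0]>.3)&(P[...,0]<.8)
    k,l,s,ce=cv2.connectedComponentsWithStats(m.astype(np.uint8))
    for i in range(1,k):
        if s[i,4]>80: print(n,"hous",s[i],P[l==i].mean(0).round(4))
a,b=D["scene"]["im"][130:400,190:430],D["side"]["im"][180:350,190:430]
save("crop0",cv2.hconcat([cv2.resize(a[60:230],None,fx=1.65,fy=2,interpolation=2),cv2.resize(b,None,fx=1.65,fy=2,interpolation=2)]))
E
python3 m.py
```

```text
scene red [530 150  14  29  99] [534.9 161.7] med [0.811 0.021 0.294] top [0.811 0.019 0.314] r 0.811
scene red [401 224  24  10 135] [412.7 228.1] med [0.726 0.16  0.007] top [0.726 0.161 0.007] r 0.744
scene red [233 239  13  23 183] [239.7 251.9] med [0.366 0.148 0.091] top [0.367 0.149 0.11 ] r 0.396
scene red [332 297  13  23 203] [337.3 309. ] med [ 0.493 -0.021  0.097] top [ 0.494 -0.017  0.114] r 0.494
scene blue [369 279  14  22 196] [374.8 289.5] med [ 0.565 -0.004  0.097] top [ 0.568 -0.002  0.114] r 0.568
scene rack [557 256  41  32 434] [574.3 274.7] med [ 0.827 -0.128  0.188] top [ 0.829 -0.121  0.189] r 0.838
scene rack [ 317  288   77   50 1370] [353.7 312. ] med [ 0.531 -0.012  0.053] top [ 0.528 -0.011  0.053] r 0.528
side red [237 219  10  19 142] [241.3 228. ] med [0.367 0.149 0.088] top [0.366 0.149 0.109] r 0.395
side red [289 282   7  19 125] [291.9 290.7] med [ 0.495 -0.02   0.091] top [ 0.495 -0.02   0.111] r 0.496
side blue [328 276   9  21 163] [332.2 285.8] med [ 0.568 -0.003  0.095] top [ 0.567 -0.003  0.115] r 0.567
side rack [507  78  13  20  96] [512.9  86.9] med [0.854 0.169 0.418] top [0.855 0.17  0.433] r 0.871
side rack [470 129  16  54 277] [478.8 154.9] med [0.803 0.081 0.344] top [0.801 0.081 0.385] r 0.805
side rack [ 280  290   67   40 1894] [312.5 311.3] med [ 0.533 -0.023  0.045] top [ 0.529 -0.012  0.054] r 0.53
side rack [479 311  35  13 100] [495.4 319.6] med [ 0.831 -0.141  0.186] top [ 0.831 -0.139  0.187] r 0.842
side rack [558 416  22  16 111] [568.1 423.1] med [ 0.844 -0.408  0.34 ] top [ 0.847 -0.409  0.347] r 0.941
scene hous [319 220  34  27 405] [0.5508 0.1533 0.067 ]
side hous [368 166  62   7 173] [0.6951 0.4201 0.0681]
side hous [314 229  30  22 363] [0.5479 0.1528 0.0679]
```

View pics/crop0.png

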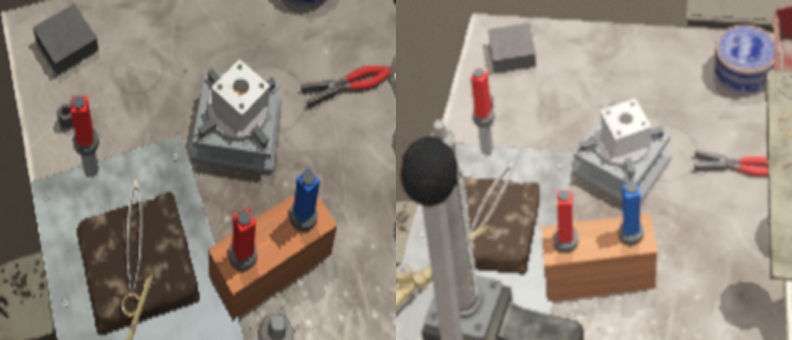

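The candidates are the free-standing red tool at scene (240,252), r = 0.395 m, and the one in the rack at (337,309), r = 0.495 m. The crop confirms the farthest is the rack one, next to the blue punch, and its 75 mm hole spacing matches. Next I check obstacles on the way.

Run:
```python
from h import *
for n in ["scene","side"]:
    D=np.load(n+"0.npz"); P=cloud(D["d"],robot.get_calibration(n)); P=P[D["d"]>0]
    m=(P[:,2]>.06)&(P[:,0]>.1)&(P[:,0]<.75)&(P[:,1]>-.6)&(P[:,1]<.3)
    g={}
    for p in P[m]:
        k=tuple((p[:2]//.05*.05).round(2)); g[k]=max(g.get(k,0),p[2])
    print(n,{(float(a),float(b)):round(float(z),2) for (a,b),z in sorted(g.items())})
c=robot.get_calibration("wrist"); print(c, robot.read_state()["tool_pos"])
```

```text
scene {(0.1, -0.05): 0.44, (0.1, 0.0): 0.38, (0.15, -0.05): 0.54, (0.15, 0.0): 0.55, (0.15, 0.05): 0.54, (0.15, 0.1): 0.35, (0.2, -0.05): 0.59, (0.2, 0.0): 0.57, (0.25, -0.25): 0.09, (0.25, -0.2): 0.09, (0.25, -0.15): 0.08, (0.3, -0.2): 0.09, (0.3, -0.15): 0.1, (0.3, -0.1): 0.1, (0.35, -0.25): 0.19, (0.35, -0.1): 0.07, (0.35, -0.05): 0.06, (0.35, 0.1): 0.12, (0.35, 0.15): 0.12, (0.4, -0.35): 0.44, (0.4, -0.3): 0.44, (0.4, -0.25): 0.39, (0.4, -0.2): 0.21, (0.45, -0.35): 0.44, (0.45, -0.3): 0.44, (0.45, -0.25): 0.21, (0.45, -0.2): 0.21, (0.45, -0.05): 0.12, (0.5, -0.25): 0.08, (0.5, -0.05): 0.12, (0.5, 0.1): 0.07, (0.5, 0.15): 0.07, (0.55, -0.05): 0.12, (0.55, 0.0): 0.12, (0.55, 0.1): 0.07, (0.55, 0.15): 0.07, (0.7, -0.4): 0.18, (0.7, -0.35): 0.06, (0.7, -0.15): 0.17, (0.7, -0.1): 0.17, (0.7, -0.05): 0.17, (0.7, 0.0): 0.17, (0.7, 0.05): 0.17, (0.7, 0.1): 0.17, (0.7, 0.15): 0.15, (0.7, 0.2): 0.17}
side {(0.1, -0.1): 0.6, (0.1, -0.05): 0.54, (0.1, 0.0): 0.38, (0.15, -0.1): 0.63, (0.15, -0.05): 0.63, (0.15, 0.0): 0.6, (0.15, 0.05): 0.59, (0.15, 0.1): 0.5, (0.2, -0.25): 0.09, (0.2, -0.05):
[... 416 characters left out ...]
): 0.12, (0.5, -0.25): 0.19, (0.5, -0.05): 0.12, (0.5, 0.0): 0.06, (0.5, 0.1): 0.07, (0.5, 0.15): 0.07, (0.55, -0.05): 0.12, (0.55, 0.0): 0.12, (0.55, 0.1): 0.07, (0.55, 0.15): 0.07, (0.7, -0.4): 0.19, (0.7, -0.15): 0.17, (0.7, -0.1): 0.17, (0.7, -0.05): 0.17, (0.7, 0.0): 0.18, (0.7, 0.05): 0.18, (0.7, 0.1): 0.18, (0.7, 0.15): 0.15, (0.7, 0.2): 0.17, (0.7, 0.25): 0.17}
{'intrinsics': array([[420.71812178,   0.        , 319.19953965],
       [  0.        , 420.71812178, 240.37555437],
       [  0.        ,   0.        ,   1.        ]]), 'origin': array([ 0.30822846, -0.52160231,  0.38251068]), 'orientation': array([-0.26638332,  0.17980202, -1.16755891])} [ 0.23010772 -0.55359941  0.23169491]
```

>>> arm_command:
  targets:
    - {"z": 0.58,"claw": 0}
    - {"z": 0.58}
    - {"z": 0.58}
    - {"z": 0.58}
    - {"z": 0.58}
    - {"z": 0.58}
    - {"z": 0.58}
    - {"z": 0.58}
  squeeze: 30

```text
schema error: expected keys x, y, z, rx, ry, rz, claw
```

>>> arm_command:
  targets:
    - {"x": 0,"y": 0,"z": 0.58,"rx": 0,"ry": 0,"rz": 0,"claw": 0}
    - {"x": 0,"y": 0,"z": 0.58,"rx": 0,"ry": 0,"rz": 0,"claw": 0}
    - {"x": 0,"y": 0,"z": 0.58,"rx": 0,"ry": 0,"rz": 0,"claw": 0}
    - {"x": 0,"y": 0,"z": 0.58,"rx": 0,"ry": 0,"rz": 0,"claw": 0}
    - {"x": 0,"y": 0,"z": 0.58,"rx": 0,"ry": 0,"rz": 0,"claw": 0}
    - {"x": 0,"y": 0,"z": 0.58,"rx": 0,"ry": 0,"rz": 0,"claw": 0}
    - {"x": 0,"y": 0,"z": 0.58,"rx": 0,"ry": 0,"rz": 0,"claw": 0}
    - {"x": 0,"y": 0,"z": 0.58,"rx": 0,"ry": 0,"rz": 0,"claw": 0}
  squeeze: 30

```text
t: 0.77
tool_pos: [0.2303, -0.5542, 0.533]
orientation: [3.067, 0.612, 0.002]
force: [0.8, 1.0, 1.6]
opening: 0.0926
gripper_force: 0.0
```

>>> arm_command:
  targets:
    - {"x": 0.52,"y": 1,"z": 0,"rx": 0,"ry": 0,"rz": -0.1,"claw": 0}
    - {"x": 0.52,"y": 1,"z": 0,"rx": 0,"ry": 0,"rz": -0.1,"claw": 0}
    - {"x": 0.52,"y": 1,"z": 0,"rx": 0,"ry": 0,"rz": -0.1,"claw": 0}
    - {"x": 0.52,"y": 1,"z": 0,"rx": 0,"ry": 0,"rz": -0.1,"claw": 0}
    - {"x": 0.52,"y": 1,"z": 0,"rx": 0,"ry": 0,"rz": -0.1,"claw": 0}
    - {"x": 0.52,"y": 1,"z": 0,"rx": 0,"ry": 0,"rz": -0.1,"claw": 0}
    - {"x": 0.52,"y": 1,"z": 0,"rx": 0,"ry": 0,"rz": -0.1,"claw": 0}
    - {"x": 0.52,"y": 1,"z": 0,"rx": 0,"ry": 0,"rz": -0.1,"claw": 0}
    - {"x": 0.52,"y": 1,"z": 0,"rx": 0,"ry": 0,"rz": -0.1,"claw": 0}
    - {"x": 0.52,"y": 1,"z": 0,"rx": 0,"ry": 0,"rz": -0.1,"claw": 0}

```text
t: 1.6
tool_pos: [0.4228, -0.1824, 0.5224]
orientation: [-3.127, -0.304, 0.0]
force: [0.3, -0.6, -0.9]
opening: 0.0926
gripper_force: 0.0
```

```bash
python3 -c "
from h import *
s=robot.read_state(); print(s['t'],s['tool_pos'],s['orientation'],s['q'])"
```

```text
1.6 [ 0.42281946 -0.18242178  0.52235009] [-3.12680834e+00 -3.03512156e-01  2.41154288e-04] [-5.18716129e-01 -1.64802911e-01  1.25039780e+00 -1.87747400e-05
  2.05617405e+00  8.58542301e-01]
```

>>> arm_command:
  targets:
    - {"x": 0.14,"y": 0.33,"z": 0,"rx": 0,"ry": 0,"rz": 0,"claw": 0}
    - {"x": 0.14,"y": 0.33,"z": 0,"rx": 0,"ry": 0,"rz": 0,"claw": 0}
    - {"x": 0.14,"y": 0.33,"z": 0,"rx": 0,"ry": 0,"rz": 0,"claw": 0}
    - {"x": 0.14,"y": 0.33,"z": 0,"rx": 0,"ry": 0,"rz": 0,"claw": 0}
    - {"x": 0.14,"y": 0.33,"z": -0.5,"rx": 0,"ry": 0,"rz": 0,"claw": 0}
    - {"x": 0.14,"y": 0.33,"z": -0.5,"rx": 0,"ry": 0,"rz": 0,"claw": 0}
    - {"x": 0.14,"y": 0.33,"z": -0.5,"rx": 0,"ry": 0,"rz": 0,"claw": 0}
    - {"x": 0.14,"y": 0.33,"z": -0.5,"rx": 0,"ry": 0,"rz": 0,"claw": 0}
    - {"x": 0.14,"y": 0.33,"z": -0.5,"rx": 0,"ry": 0,"rz": 0,"claw": 0}
    - {"x": 0.14,"y": 0.33,"z": -0.5,"rx": 0,"ry": 0,"rz": 0,"claw": 0}

```text
t: 2.43
tool_pos: [0.4919, -0.0191, 0.2705]
orientation: [-3.127, -0.304, 0.001]
force: [0.6, -0.7, 0.1]
opening: 0.093
gripper_force: 0.0
```

Run:
```python
from h import *
im,d,c=look("wrist"); save("w1",im); np.savez("w1.npz",im=im,d=d,o=c["origin"],r=c["orientation"])
s=robot.read_state(); print(s['t'],s['tool_pos'],s['orientation'],c["origin"])
print(proj(c,[.494,-.018,.116]),proj(c,[.549,.153,.068]))
```

```text
2.4833 [ 0.48686312 -0.01812249  0.25900482] [-3.1225832  -0.30411261  0.02521462] [ 0.57482633 -0.00278611  0.42124943]
[318.32540195 223.27217486] [121.33784748 102.34730544]
```

View pics/w1.png

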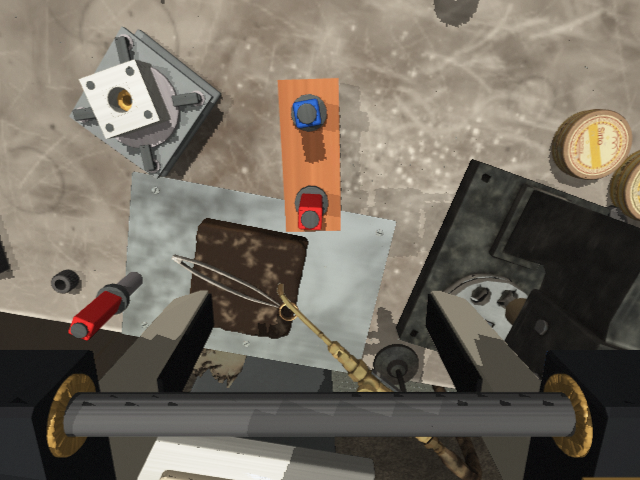

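The wrist view shows the drift's red handle at (311,212), the punch at (309,113) and the housing bore at (122,99). Now I measure the drift's axis and yaw, the rack's yaw, and the bore.

```bash
cat > w.py <<'E'
from h import *
import sys
im,d,c=look("wrist"); s=robot.read_state(); tag=sys.argv[1]
np.savez(tag+".npz",im=im,d=d); save(tag,im)
print("tcp",s["tool_pos"].round(4),s["orientation"].round(4),"F",s["force"].round(2))
P=cloud(d,c); h=cv2.cvtColor(im,cv2.COLOR_RGB2HSV); H=h[...,0].astype(int)
def rect(m,z,name,P=P):
    k,l,st,ce=cv2.connectedComponentsWithStats(m.astype(np.uint8)); 
    for i in range(1,k):
        if st[i,4]<250: continue
        v,u=np.where(l==i); q=np.array([onz(c,a,b,z)[:2] for a,b in zip(u,v)],np.float32)
        (cx,cy),wh,an=cv2.minAreaRect(q*1000); zz=P[l==i][:,2]
        print(name,"pix",ce[i].round(0),"rect mm",round(cx,1),round(cy,1),np.round(wh,1),"ang",round(an,1),"z",np.median(zz[zz>-1]).round(4),"n",st[i,4])
red=((H<6)|(H>174))&(h[...,1]>150); blue=(abs(H-110)<10)&(h[...,1]>150)
for nm,m in(("red",red),("blue",blue)):
    m=cv2.morphologyEx(m.astype(np.uint8),cv2.MORPH_CLOSE,np.ones((7,7)))>0
    rect(m&(P[...,2]>.1135)&(P[...,2]<.125),.116,nm+"top")
wood=(abs(H-10)<5)&(h[...,1]>110)
rect(wood&(abs(P[...,2]-.054)<.004),.054,"rack")
hs=(abs(P[...,2]-.068)<.004)&(h[...,2]>140)&(h[...,1]<60)
rect(hs,.068,"housing")
# bore rim: hole contour inside the housing top
m=hs.astype(np.uint8); k,l,st,ce=cv2.connectedComponentsWithStats(m)
i=1+np.argmax(st[1:,4]); cs,hi=cv2.findContours((l==i).astype(np.uint8),cv2.RETR_CCOMP,cv2.CHAIN_APPROX_NONE)
for cc,hh in zip(cs,hi[0]):
    if hh[3]>=0 and len(cc)>20:
        q=np.array([onz(c,a,b,.068)[:2]*1000 for a,b in cc[:,0]],np.float32)
        e=cv2.fitEllipse(q); print("bore",cc[:,0].mean(0),np.round(e[0],1),np.round(e[1],1),"circ",np.round(cv2.minEnclosingCircle(q),1) if 0 else "")
E
python3 w.py w2
```

```text
tcp [ 0.487  -0.0184  0.2631] [-3.1226 -0.3042  0.0257] F [-0.19 -0.39 -0.84]
redtop pix [313. 212.] rect mm 496.8 -10.8 [17.  17.3] ang 11.2 z 0.1146 n 282
bluetop pix [310. 102.] rect mm 570.1 5.2 [17.3 17.1] ang 21.3 z 0.1146 n 323
rack pix [314. 141.] rect mm 532.8 -3.5 [129.3  49.7] ang 12.9 z 0.0528 n 7061
housing pix [115.  88.] rect mm 550.7 154.4 [47.9 48. ] ang 28.8 z 0.0667 n 3377
bore [104.46153846 117.61538462] [527.8 161.5] [7.1 7.4] circ 
bore [144.07692308 104.03846154] [543.9 131.8] [6.9 7.3] circ 
bore [114.98684211  88.56578947] [550.9 154.4] [19.9 20.2] circ 
bore [84.18518519 73.25925926] [557.5 177.8] [6.9 7.5] circ 
bore [124.81481481  58.7037037 ] [573.7 148. ] [6.8 7.6] circ
```

>>> arm_command:
  targets:
    - {"x": 0,"y": 0,"z": 0,"rx": 0,"ry": 0,"rz": 0,"claw": 0}
    - {"x": 0,"y": 0,"z": 0,"rx": 0,"ry": 0,"rz": 0,"claw": 0}
    - {"x": 0,"y": 0,"z": 0,"rx": 0,"ry": 0,"rz": 0,"claw": 0}
    - {"x": 0,"y": 0,"z": 0,"rx": 0,"ry": 0,"rz": 0,"claw": 0}

```text
t: 2.87
tool_pos: [0.4944, -0.0198, 0.2769]
orientation: [3.125, 0.303, 0.009]
force: [-0.3, -0.2, 0.8]
opening: 0.0931
gripper_force: 0.0
```

```bash
python3 w.py w3; python3 -c "
from h import *
C={n:robot.get_calibration(n) for n in ['scene','side']}
for nm,p in dict(red=[.4968,-.0108,.116],blue=[.5701,.0052,.116],bore=[.5507,.1544,.068]).items(): print(nm,[proj(C[n],p).round(1) for n in C])"
```

```text
tcp [ 0.4941 -0.0198  0.2762] [3.1256 0.3035 0.0078] F [-0.66 -0.17 -0.62]
bluetop pix [305. 118.] rect mm 570.1 5.1 [17.4 17.4] ang 20.8 z 0.1147 n 274
rack pix [309. 154.] rect mm 532.8 -3.6 [129.3  49.8] ang 12.9 z 0.0528 n 6230
housing pix [122. 104.] rect mm 550.7 154.4 [47.9 48. ] ang 28.7 z 0.0668 n 2959
bore [111.68 131.68] [527.7 161.5] [7.3 7.5] circ 
bore [149.04166667 118.58333333] [544.1 131.8] [7.  7.1] circ 
bore [121.97222222 104.23611111] [551.  154.4] [19.9 20.3] circ 
bore [93.         90.45833333] [557.3 177.8] [6.8 7.2] circ 
bore [131.33333333  76.33333333] [573.9 148.2] [7.1 7.3] circ 
red [array([337.6, 298. ]), array([292.9, 277.8])]
blue [array([376.1, 278.4]), array([333.4, 274.2])]
bore [array([335.2, 232.4]), array([329.7, 239.1])]
```

The drift's axis is at (0.497, -0.011) with yaw 11° and its top at 0.115. That fits the rack's fitted holes and reprojects correctly into both fixed cameras. The tool yaw already matches. Next I go down and settle before closing.

>>> arm_command:
  targets:
    - {"x": 0.005,"y": 0.018,"z": -0.06,"rx": 0,"ry": 0,"rz": 0,"claw": 0}
    - {"x": 0.005,"y": 0.018,"z": -0.14,"rx": 0,"ry": 0,"rz": 0,"claw": 0}
    - {"x": 0.005,"y": 0.018,"z": -0.22,"rx": 0,"ry": 0,"rz": 0,"claw": 0}
    - {"x": 0.005,"y": 0.018,"z": -0.28,"rx": 0,"ry": 0,"rz": 0,"claw": 0}
    - {"x": 0.005,"y": 0.018,"z": -0.33,"rx": 0,"ry": 0,"rz": 0,"claw": 0}
    - {"x": 0.005,"y": 0.018,"z": -0.36,"rx": 0,"ry": 0,"rz": 0,"claw": 0}
    - {"x": 0.005,"y": 0.018,"z": -0.38,"rx": 0,"ry": 0,"rz": 0,"claw": 0}
    - {"x": 0.005,"y": 0.018,"z": -0.38,"rx": 0,"ry": 0,"rz": 0,"claw": 0}
    - {"x": 0.005,"y": 0.018,"z": -0.38,"rx": 0,"ry": 0,"rz": 0,"claw": 0}
    - {"x": 0.005,"y": 0.018,"z": -0.38,"rx": 0,"ry": 0,"rz": 0,"claw": 0}

```text
t: 3.75
tool_pos: [0.4965, -0.0107, 0.0849]
orientation: [3.126, 0.304, 0.005]
force: [-0.3, -1.1, 0.4]
opening: 0.0927
gripper_force: 0.0
```

>>> arm_command:
  targets:
    - {"x": 0,"y": 0,"z": 0,"rx": 0,"ry": 0,"rz": 0,"claw": 255}
    - {"x": 0,"y": 0,"z": 0,"rx": 0,"ry": 0,"rz": 0,"claw": 255}
    - {"x": 0,"y": 0,"z": 0,"rx": 0,"ry": 0,"rz": 0,"claw": 255}
    - {"x": 0,"y": 0,"z": 0,"rx": 0,"ry": 0,"rz": 0,"claw": 255}
    - {"x": 0,"y": 0,"z": 0,"rx": 0,"ry": 0,"rz": 0,"claw": 255}
    - {"x": 0,"y": 0,"z": 0,"rx": 0,"ry": 0,"rz": 0,"claw": 255}
    - {"x": 0,"y": 0,"z": 0,"rx": 0,"ry": 0,"rz": 0,"claw": 255}
    - {"x": 0,"y": 0,"z": 0,"rx": 0,"ry": 0,"rz": 0,"claw": 255}
    - {"x": 0,"y": 0,"z": 0,"rx": 0,"ry": 0,"rz": 0,"claw": 255}
    - {"x": 0,"y": 0,"z": 0,"rx": 0,"ry": 0,"rz": 0,"claw": 255}
  squeeze: 55

```text
t: 4.58
tool_pos: [0.4949, -0.0104, 0.0829]
orientation: [-3.127, -0.304, 0.0]
force: [-0.4, 0.6, 0.6]
opening: 0.0311
gripper_force: 0.0
```

>>> arm_command:
  targets:
    - {"x": 0,"y": 0,"z": 0,"rx": 0,"ry": 0,"rz": 0,"claw": 255}
    - {"x": 0,"y": 0,"z": 0,"rx": 0,"ry": 0,"rz": 0,"claw": 255}
    - {"x": 0,"y": 0,"z": 0,"rx": 0,"ry": 0,"rz": 0,"claw": 255}
    - {"x": 0,"y": 0,"z": 0,"rx": 0,"ry": 0,"rz": 0,"claw": 255}
    - {"x": 0,"y": 0,"z": 0,"rx": 0,"ry": 0,"rz": 0,"claw": 255}
    - {"x": 0,"y": 0,"z": 0,"rx": 0,"ry": 0,"rz": 0,"claw": 255}

```text
t: 5.08
tool_pos: [0.495, -0.0104, 0.0829]
orientation: [3.127, 0.304, 0.0]
force: [0.1, -0.6, -0.3]
opening: 0.018
gripper_force: 54.8
```

>>> arm_command:
  targets:
    - {"x": 0,"y": 0,"z": 0.03,"rx": 0,"ry": 0,"rz": 0,"claw": 255}
    - {"x": 0,"y": 0,"z": 0.08,"rx": 0,"ry": 0,"rz": 0,"claw": 255}
    - {"x": 0,"y": 0,"z": 0.14,"rx": 0,"ry": 0,"rz": 0,"claw": 255}
    - {"x": 0,"y": 0,"z": 0.2,"rx": 0,"ry": 0,"rz": 0,"claw": 255}
    - {"x": 0,"y": 0,"z": 0.24,"rx": 0,"ry": 0,"rz": 0,"claw": 255}
    - {"x": 0,"y": 0,"z": 0.26,"rx": 0,"ry": 0,"rz": 0,"claw": 255}
    - {"x": 0,"y": 0,"z": 0.26,"rx": 0,"ry": 0,"rz": 0,"claw": 255}
    - {"x": 0,"y": 0,"z": 0.26,"rx": 0,"ry": 0,"rz": 0,"claw": 255}
    - {"x": 0,"y": 0,"z": 0.26,"rx": 0,"ry": 0,"rz": 0,"claw": 255}
    - {"x": 0,"y": 0,"z": 0.26,"rx": 0,"ry": 0,"rz": 0,"claw": 255}

```text
t: 5.92
tool_pos: [0.4938, -0.0103, 0.2106]
orientation: [-3.126, -0.304, 0.006]
force: [0.2, 0.1, -1.5]
opening: 0.0175
gripper_force: 54.8
```

>>> arm_command:
  targets:
    - {"x": 0.02,"y": 0.06,"z": 0,"rx": 0,"ry": 0,"rz": 0,"claw": 255}
    - {"x": 0.05,"y": 0.13,"z": 0,"rx": 0,"ry": 0,"rz": 0,"claw": 255}
    - {"x": 0.08,"y": 0.21,"z": 0,"rx": 0,"ry": 0,"rz": 0,"claw": 255}
    - {"x": 0.1,"y": 0.28,"z": 0,"rx": 0,"ry": 0,"rz": 0,"claw": 255}
    - {"x": 0.11,"y": 0.32,"z": 0,"rx": 0,"ry": 0,"rz": 0,"claw": 255}
    - {"x": 0.111,"y": 0.33,"z": -0.02,"rx": 0,"ry": 0,"rz": 0,"claw": 255}
    - {"x": 0.111,"y": 0.33,"z": -0.05,"rx": 0,"ry": 0,"rz": 0,"claw": 255}
    - {"x": 0.111,"y": 0.33,"z": -0.07,"rx": 0,"ry": 0,"rz": 0,"claw": 255}
    - {"x": 0.111,"y": 0.33,"z": -0.08,"rx": 0,"ry": 0,"rz": 0,"claw": 255}
    - {"x": 0.111,"y": 0.33,"z": -0.08,"rx": 0,"ry": 0,"rz": 0,"claw": 255}

```text
t: 6.75
tool_pos: [0.5488, 0.1535, 0.1701]
orientation: [3.126, 0.302, -0.007]
force: [-0.9, -0.8, -1.8]
opening: 0.0174
gripper_force: 54.8
```

>>> arm_command:
  targets:
    - {"x": 0,"y": 0,"z": 0,"rx": 0,"ry": 0,"rz": 0,"claw": 255}
    - {"x": 0,"y": 0,"z": 0,"rx": 0,"ry": 0,"rz": 0,"claw": 255}
    - {"x": 0,"y": 0,"z": 0,"rx": 0,"ry": 0,"rz": 0,"claw": 255}
    - {"x": 0,"y": 0,"z": 0,"rx": 0,"ry": 0,"rz": 0,"claw": 255}
    - {"x": 0,"y": 0,"z": 0,"rx": 0,"ry": 0,"rz": 0,"claw": 255}
    - {"x": 0,"y": 0,"z": 0,"rx": 0,"ry": 0,"rz": 0,"claw": 255}

```text
t: 7.25
tool_pos: [0.5507, 0.1546, 0.1734]
orientation: [-3.127, -0.304, -0.001]
force: [-0.2, -0.4, -1.5]
opening: 0.0177
gripper_force: 54.8
```

Run:
```python
from h import *
s=robot.read_state(); print(s['tool_pos'].round(4),s['orientation'].round(4),s['force'])
A=[]
for n,z in [("scene",.068),("side",.068),("wrist",.068)]:
    im,d,c=look(n); np.savez(n+"3.npz",im=im,d=d)
    u,v=proj(c,[.551,.1544,.09]).astype(int); w=45 if n!="wrist" else 80
    print(n,u,v); x0,y0=max(u-w,0),max(v-w,0)
    A.append(cv2.resize(im[y0:v+w,x0:u+w],(266,266),interpolation=2))
save("c3",cv2.hconcat(A))
```

```text
[0.5507 0.1546 0.1734] [-3.1268e+00 -3.0380e-01 -1.2000e-03] [-0.19646867 -0.43448961 -1.45458457]
scene 335 225
side 329 231
wrist 319 257
```

View pics/c3.png

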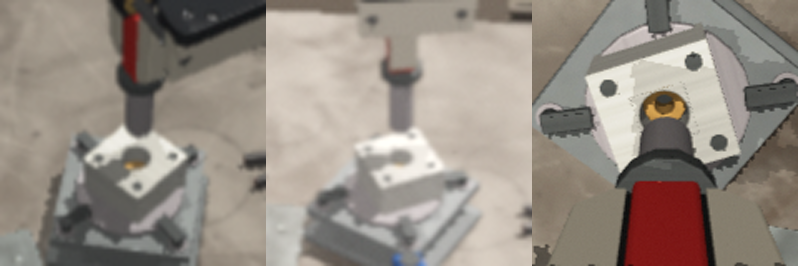

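The drift hangs over the bore in all three views. Next I measure its axis against the bore in the two fixed views with depth.

Run:
```python
from h import *
for n in ["scene","side"]:
    D=np.load(n+"3.npz"); c=robot.get_calibration(n); P=cloud(D["d"],c)
    m=(np.hypot(P[...,0]-.552,P[...,1]-.154)<.013)&(P[...,2]>.1)&(P[...,2]<.137)
    v,u=np.where(m); q=P[m]; o=np.array(c["origin"])
    rows=[]
    for r in np.unique(v):
        cc=u[v==r]; rows.append((r,cc.min(),cc.max(),cc.mean()))
    rows=np.array(rows); w=np.median(rows[:,2]-rows[:,1]); g=rows[rows[:,2]-rows[:,1]>=w-1]
    a,b=np.polyfit(g[:,0],g[:,3],1)
    print(n,"shank width",w+1,"rows",g[[0,-1],0],"tilt",round(a,3), "axis pred", [ (proj(c,[.551,.1544,z]).round(2)) for z in (.1,.13)],
     "axis col", [round(a*proj(c,[.551,.1544,z])[1]+b,2) for z in (.1,.13)])
    e=[proj(c,np.array([.551,.1544,.11])+k) for k in np.eye(3)[:2]*.001]; print("px per mm x,y",[(t-proj(c,[.551,.1544,.11])).round(2) for t in e])
    ex=np.median(q,0); print("surf",ex.round(4))
    # bore in the same picture
    hs=(abs(P[...,2]-.068)<.005)&(np.abs(P[...,:2]-[.551,.1544]).max(-1)<.04)&(D["im"].min(-1)>140)
    k,l,st,ce=cv2.connectedComponentsWithStats(hs.astype(np.uint8)); i=1+np.argmax(st[1:,4])
    vv,uu=np.where(l==i); qq=np.array([onz(c,x,y,.068)[:2]*1000 for x,y in zip(uu,vv)],np.float32); print("housing rect",np.round(cv2.minAreaRect(qq)[0],1),np.round(cv2.minAreaRect(qq)[1],1))
```

```text
scene shank width 10.0 rows [212. 224.] tilt 0.036 axis pred [array([335.76, 221.7 ]), array([336.17, 211.09])] axis col [np.float64(336.47), np.float64(336.09)]
px per mm x,y [array([ 0.51, -0.13]), array([-0.18, -0.39])]
surf [0.5482 0.146  0.1175]
housing rect [550.6 152.9] [47.2 48.3]
side shank width 9.0 rows [215. 228.] tilt 0.002 axis pred [array([329.91, 227.48]), array([329.97, 216.22])] axis col [np.float64(328.97), np.float64(328.94)]
px per mm x,y [array([0.49, 0.03]), array([ 0.04, -0.32])]
surf [0.5498 0.1478 0.119 ]
housing rect [548.6 151.8] [49.6 55.1]
```

>>> arm_command:
  targets:
    - {"x": -0.001,"y": 0,"z": -0.02,"rx": 0,"ry": 0,"rz": 0,"claw": 255}
    - {"x": -0.001,"y": 0,"z": -0.04,"rx": 0,"ry": 0,"rz": 0,"claw": 255}
    - {"x": -0.001,"y": 0,"z": -0.05,"rx": 0,"ry": 0,"rz": 0,"claw": 255}
    - {"x": -0.001,"y": 0,"z": -0.054,"rx": 0,"ry": 0,"rz": 0,"claw": 255}
    - {"x": -0.001,"y": 0,"z": -0.056,"rx": 0,"ry": 0,"rz": 0,"claw": 255}
    - {"x": -0.001,"y": 0,"z": -0.058,"rx": 0,"ry": 0,"rz": 0,"claw": 255}
    - {"x": -0.001,"y": 0,"z": -0.06,"rx": 0,"ry": 0,"rz": 0,"claw": 255}
    - {"x": -0.001,"y": 0,"z": -0.06,"rx": 0,"ry": 0,"rz": 0,"claw": 255}

```text
t: 8.07
tool_pos: [0.5501, 0.1546, 0.1431]
orientation: [-3.127, -0.304, -0.001]
force: [-0.5, 0.2, -2.3]
opening: 0.0175
gripper_force: 54.8
```

>>> arm_command:
  targets:
    - {"x": 0,"y": 0,"z": -0.003,"rx": 0,"ry": 0,"rz": 0,"claw": 255}
    - {"x": 0,"y": 0,"z": -0.005,"rx": 0,"ry": 0,"rz": 0,"claw": 255}
    - {"x": 0,"y": 0,"z": -0.007,"rx": 0,"ry": 0,"rz": 0,"claw": 255}
    - {"x": 0,"y": 0,"z": -0.008,"rx": 0,"ry": 0,"rz": 0,"claw": 255}
    - {"x": 0,"y": 0,"z": -0.008,"rx": 0,"ry": 0,"rz": 0,"claw": 255}

```text
t: 8.48
tool_pos: [0.5499, 0.1546, 0.1388]
orientation: [3.127, 0.304, -0.0]
force: [-0.0, 0.6, -2.1]
opening: 0.0182
gripper_force: 54.8
```

The end is in the bore with no side force. Now I feel for the bush.

>>> arm_command:
  targets:
    - {"x": 0,"y": 0,"z": -0.002,"rx": 0,"ry": 0,"rz": 0,"claw": 255}
    - {"x": 0,"y": 0,"z": -0.004,"rx": 0,"ry": 0,"rz": 0,"claw": 255}
    - {"x": 0,"y": 0,"z": -0.006,"rx": 0,"ry": 0,"rz": 0,"claw": 255}
    - {"x": 0,"y": 0,"z": -0.008,"rx": 0,"ry": 0,"rz": 0,"claw": 255}
    - {"x": 0,"y": 0,"z": -0.008,"rx": 0,"ry": 0,"rz": 0,"claw": 255}

```text
t: 8.9
tool_pos: [0.5498, 0.1545, 0.1346]
orientation: [3.127, 0.304, -0.001]
force: [-0.3, -0.4, -1.1]
opening: 0.0178
gripper_force: 54.8
```

>>> arm_command:
  targets:
    - {"x": 0,"y": 0,"z": -0.002,"rx": 0,"ry": 0,"rz": 0,"claw": 255}
    - {"x": 0,"y": 0,"z": -0.004,"rx": 0,"ry": 0,"rz": 0,"claw": 255}
    - {"x": 0,"y": 0,"z": -0.006,"rx": 0,"ry": 0,"rz": 0,"claw": 255}
    - {"x": 0,"y": 0,"z": -0.006,"rx": 0,"ry": 0,"rz": 0,"claw": 255}

```text
t: 9.23
tool_pos: [0.5501, 0.1546, 0.1323]
orientation: [-3.127, -0.304, -0.0]
force: [-0.8, 0.2, 0.4]
opening: 0.0177
gripper_force: 54.8
```

>>> arm_command:
  targets:
    - {"x": 0,"y": 0,"z": -0.002,"rx": 0,"ry": 0,"rz": 0,"claw": 255}
    - {"x": 0,"y": 0,"z": -0.004,"rx": 0,"ry": 0,"rz": 0,"claw": 255}
    - {"x": 0,"y": 0,"z": -0.006,"rx": 0,"ry": 0,"rz": 0,"claw": 255}
    - {"x": 0,"y": 0,"z": -0.008,"rx": 0,"ry": 0,"rz": 0,"claw": 255}

```text
t: 9.57
tool_pos: [0.5502, 0.1546, 0.129]
orientation: [-3.127, -0.304, -0.001]
force: [-2.7, -0.3, 7.4]
opening: 0.0174
gripper_force: 54.8
```

>>> arm_command:
  targets:
    - {"x": 0,"y": 0,"z": -0.002,"rx": 0,"ry": 0,"rz": 0,"claw": 255}
    - {"x": 0,"y": 0,"z": -0.004,"rx": 0,"ry": 0,"rz": 0,"claw": 255}
    - {"x": 0,"y": 0,"z": -0.006,"rx": 0,"ry": 0,"rz": 0,"claw": 255}

```text
t: 9.82
tool_pos: [0.5502, 0.1547, 0.126]
orientation: [-3.127, -0.304, -0.001]
force: [-3.5, -0.2, 7.1]
opening: 0.0177
gripper_force: 54.8
```

>>> arm_command:
  targets:
    - {"x": -0.001,"y": 0,"z": -0.002,"rx": 0,"ry": 0,"rz": 0,"claw": 255}
    - {"x": -0.001,"y": 0,"z": -0.004,"rx": 0,"ry": 0,"rz": 0,"claw": 255}
    - {"x": -0.001,"y": 0,"z": -0.006,"rx": 0,"ry": 0,"rz": 0,"claw": 255}
    - {"x": -0.001,"y": 0,"z": -0.008,"rx": 0,"ry": 0,"rz": 0,"claw": 255}
    - {"x": -0.001,"y": 0,"z": -0.01,"rx": 0,"ry": 0,"rz": 0,"claw": 255}

```text
t: 10.23
tool_pos: [0.5501, 0.1547, 0.1212]
orientation: [-3.127, -0.304, -0.002]
force: [-2.2, -0.6, 7.6]
opening: 0.0175
gripper_force: 54.8
```

>>> arm_command:
  targets:
    - {"x": 0,"y": 0,"z": -0.002,"rx": 0,"ry": 0,"rz": 0,"claw": 255}
    - {"x": 0,"y": 0,"z": -0.004,"rx": 0,"ry": 0,"rz": 0,"claw": 255}
    - {"x": 0,"y": 0,"z": -0.006,"rx": 0,"ry": 0,"rz": 0,"claw": 255}
    - {"x": 0,"y": 0,"z": -0.008,"rx": 0,"ry": 0,"rz": 0,"claw": 255}
    - {"x": 0,"y": 0,"z": -0.01,"rx": 0,"ry": 0,"rz": 0,"claw": 255}

```text
t: 10.65
tool_pos: [0.55, 0.1546, 0.1162]
orientation: [3.127, 0.304, 0.002]
force: [-2.4, -0.2, 6.7]
opening: 0.0178
gripper_force: 54.8
```

>>> arm_command:
  targets:
    - {"x": 0,"y": 0,"z": -0.002,"rx": 0,"ry": 0,"rz": 0,"claw": 255}
    - {"x": 0,"y": 0,"z": -0.004,"rx": 0,"ry": 0,"rz": 0,"claw": 255}
    - {"x": 0,"y": 0,"z": -0.006,"rx": 0,"ry": 0,"rz": 0,"claw": 255}
    - {"x": 0,"y": 0,"z": -0.008,"rx": 0,"ry": 0,"rz": 0,"claw": 255}
    - {"x": 0,"y": 0,"z": -0.01,"rx": 0,"ry": 0,"rz": 0,"claw": 255}
    - {"x": 0,"y": 0,"z": -0.012,"rx": 0,"ry": 0,"rz": 0,"claw": 255}
    - {"x": 0,"y": 0,"z": -0.014,"rx": 0,"ry": 0,"rz": 0,"claw": 255}

```text
t: 11.23
tool_pos: [0.5501, 0.1546, 0.1091]
orientation: [3.127, 0.304, 0.002]
force: [-1.8, -0.4, 6.8]
opening: 0.0177
gripper_force: 54.8
```

>>> arm_command:
  targets:
    - {"x": 0,"y": 0,"z": -0.002,"rx": 0,"ry": 0,"rz": 0,"claw": 255}
    - {"x": 0,"y": 0,"z": -0.004,"rx": 0,"ry": 0,"rz": 0,"claw": 255}
    - {"x": 0,"y": 0,"z": -0.004,"rx": 0,"ry": 0,"rz": 0,"claw": 255}
    - {"x": 0,"y": 0,"z": -0.004,"rx": 0,"ry": 0,"rz": 0,"claw": 255}

```text
t: 11.57
tool_pos: [0.55, 0.1546, 0.1069]
orientation: [-3.127, -0.304, -0.002]
force: [-1.1, -0.7, 5.0]
opening: 0.0181
gripper_force: 54.8
```

>>> arm_command:
  targets:
    - {"x": 0,"y": 0,"z": -0.001,"rx": 0,"ry": 0,"rz": 0,"claw": 255}
    - {"x": 0,"y": 0,"z": -0.002,"rx": 0,"ry": 0,"rz": 0,"claw": 255}
    - {"x": 0,"y": 0,"z": -0.003,"rx": 0,"ry": 0,"rz": 0,"claw": 255}
    - {"x": 0,"y": 0,"z": -0.004,"rx": 0,"ry": 0,"rz": 0,"claw": 255}
    - {"x": 0,"y": 0,"z": -0.005,"rx": 0,"ry": 0,"rz": 0,"claw": 255}

```text
t: 11.98
tool_pos: [0.5501, 0.1546, 0.1047]
orientation: [3.127, 0.304, 0.002]
force: [-2.4, -0.3, 6.7]
opening: 0.0181
gripper_force: 54.8
```

>>> arm_command:
  targets:
    - {"x": 0,"y": 0,"z": -0.001,"rx": 0,"ry": 0,"rz": 0,"claw": 255}
    - {"x": 0,"y": 0,"z": -0.002,"rx": 0,"ry": 0,"rz": 0,"claw": 255}
    - {"x": 0,"y": 0,"z": -0.002,"rx": 0,"ry": 0,"rz": 0,"claw": 255}

```text
t: 12.23
tool_pos: [0.5501, 0.1547, 0.1036]
orientation: [-3.127, -0.304, -0.002]
force: [-1.8, -0.7, 5.8]
opening: 0.0178
gripper_force: 54.8
```

>>> arm_command:
  targets:
    - {"x": 0,"y": 0,"z": -0.001,"rx": 0,"ry": 0,"rz": 0,"claw": 255}
    - {"x": 0,"y": 0,"z": -0.002,"rx": 0,"ry": 0,"rz": 0,"claw": 255}
    - {"x": 0,"y": 0,"z": -0.002,"rx": 0,"ry": 0,"rz": 0,"claw": 255}

```text
t: 12.48
tool_pos: [0.5501, 0.1546, 0.1025]
orientation: [3.127, 0.304, 0.002]
force: [-2.1, -0.5, 5.8]
opening: 0.0179
gripper_force: 54.8
```

>>> arm_command:
  targets:
    - {"x": 0,"y": 0,"z": -0.001,"rx": 0,"ry": 0,"rz": 0,"claw": 255}
    - {"x": 0,"y": 0,"z": -0.001,"rx": 0,"ry": 0,"rz": 0,"claw": 255}

```text
t: 12.65
tool_pos: [0.5501, 0.1546, 0.1021]
orientation: [3.127, 0.304, 0.002]
force: [-1.2, -0.9, 6.6]
opening: 0.0178
gripper_force: 54.8
```

>>> arm_command:
  targets:
    - {"x": 0,"y": 0,"z": -0.001,"rx": 0,"ry": 0,"rz": 0,"claw": 255}
    - {"x": 0,"y": 0,"z": -0.001,"rx": 0,"ry": 0,"rz": 0,"claw": 255}

```text
t: 12.82
tool_pos: [0.5501, 0.1546, 0.1018]
orientation: [3.127, 0.304, 0.002]
force: [-3.4, -1.9, 8.3]
opening: 0.0179
gripper_force: 54.8
```

>>> arm_command:
  targets:
    - {"x": 0,"y": 0,"z": -0.001,"rx": 0,"ry": 0,"rz": 0,"claw": 255}
    - {"x": 0,"y": 0,"z": -0.001,"rx": 0,"ry": 0,"rz": 0,"claw": 255}

```text
t: 12.98
tool_pos: [0.5502, 0.1547, 0.1018]
orientation: [3.127, 0.304, 0.003]
force: [-4.6, -1.6, 11.6]
opening: 0.0178
gripper_force: 54.8
```

>>> arm_command:
  targets:
    - {"x": 0,"y": 0,"z": -0.001,"rx": 0,"ry": 0,"rz": 0,"claw": 255}
    - {"x": 0,"y": 0,"z": -0.001,"rx": 0,"ry": 0,"rz": 0,"claw": 255}

```text
t: 13.15
tool_pos: [0.5503, 0.1547, 0.1017]
orientation: [3.127, 0.304, 0.003]
force: [-4.9, -1.6, 14.6]
opening: 0.0181
gripper_force: 54.8
```

The hard stop was felt at the predicted height: the tip is at 24 mm, the force rises and there is no more travel. Now I withdraw.

>>> arm_command:
  targets:
    - {"x": 0,"y": 0,"z": 0.01,"rx": 0,"ry": 0,"rz": 0,"claw": 255}
    - {"x": 0,"y": 0,"z": 0.04,"rx": 0,"ry": 0,"rz": 0,"claw": 255}
    - {"x": 0,"y": 0,"z": 0.08,"rx": 0,"ry": 0,"rz": 0,"claw": 255}
    - {"x": 0,"y": 0,"z": 0.13,"rx": 0,"ry": 0,"rz": 0,"claw": 255}
    - {"x": 0,"y": 0,"z": 0.18,"rx": 0,"ry": 0,"rz": 0,"claw": 255}
    - {"x": 0,"y": 0,"z": 0.21,"rx": 0,"ry": 0,"rz": 0,"claw": 255}
    - {"x": 0,"y": 0,"z": 0.22,"rx": 0,"ry": 0,"rz": 0,"claw": 255}
    - {"x": 0,"y": 0,"z": 0.22,"rx": 0,"ry": 0,"rz": 0,"claw": 255}
    - {"x": 0,"y": 0,"z": 0.22,"rx": 0,"ry": 0,"rz": 0,"claw": 255}
    - {"x": 0,"y": 0,"z": 0.22,"rx": 0,"ry": 0,"rz": 0,"claw": 255}

```text
t: 13.98
tool_pos: [0.5485, 0.1544, 0.2074]
orientation: [3.127, 0.304, -0.005]
force: [0.1, -0.6, -1.8]
opening: 0.0171
gripper_force: 54.8
```

>>> arm_command:
  targets:
    - {"x": -0.02,"y": -0.06,"z": 0,"rx": 0,"ry": 0,"rz": 0,"claw": 255}
    - {"x": -0.05,"y": -0.13,"z": 0,"rx": 0,"ry": 0,"rz": 0,"claw": 255}
    - {"x": -0.08,"y": -0.21,"z": 0,"rx": 0,"ry": 0,"rz": 0,"claw": 255}
    - {"x": -0.1,"y": -0.28,"z": 0,"rx": 0,"ry": 0,"rz": 0,"claw": 255}
    - {"x": -0.11,"y": -0.32,"z": 0,"rx": 0,"ry": 0,"rz": 0,"claw": 255}
    - {"x": -0.11,"y": -0.33,"z": 0,"rx": 0,"ry": 0,"rz": 0,"claw": 255}
    - {"x": -0.11,"y": -0.33,"z": 0,"rx": 0,"ry": 0,"rz": 0,"claw": 255}
    - {"x": -0.11,"y": -0.33,"z": 0,"rx": 0,"ry": 0,"rz": 0,"claw": 255}
    - {"x": -0.11,"y": -0.33,"z": 0,"rx": 0,"ry": 0,"rz": 0,"claw": 255}
    - {"x": -0.11,"y": -0.33,"z": 0,"rx": 0,"ry": 0,"rz": 0,"claw": 255}

```text
t: 14.82
tool_pos: [0.4946, -0.0092, 0.209]
orientation: [-3.126, -0.306, 0.001]
force: [-0.4, -0.2, -2.4]
opening: 0.0175
gripper_force: 54.8
```

>>> arm_command:
  targets:
    - {"x": 0,"y": 0,"z": 0,"rx": 0,"ry": 0,"rz": 0,"claw": 255}
    - {"x": 0,"y": 0,"z": 0,"rx": 0,"ry": 0,"rz": 0,"claw": 255}
    - {"x": 0,"y": 0,"z": 0,"rx": 0,"ry": 0,"rz": 0,"claw": 255}
    - {"x": 0,"y": 0,"z": 0,"rx": 0,"ry": 0,"rz": 0,"claw": 255}

```text
t: 15.15
tool_pos: [0.4945, -0.0101, 0.2094]
orientation: [-3.127, -0.305, 0.0]
force: [0.1, 0.3, -1.5]
opening: 0.0181
gripper_force: 54.8
```

Run:
```python
from h import *
s=robot.read_state(); print(s['t'],s['tool_pos'].round(4),s['orientation'].round(4),s['force'].round(1))
A=[]
for n,p,w in [("scene",[.497,-.011,.13],60),("side",[.497,-.011,.13],60),("wrist",[.55,.154,.06],80)]:
    im,d,c=look(n); u,v=proj(c,p).astype(int); x0,y0=max(u-w,0),max(v-w,0)
    A.append(cv2.resize(im[y0:v+w,x0:u+w],(266,266),interpolation=2))
save("c4",cv2.hconcat(A))
```

```text
15.15 [ 0.4945 -0.0101  0.2094] [-3.1267e+00 -3.0480e-01  1.0000e-04] [ 0.1  0.3 -1.5]
```

View pics/c4.png

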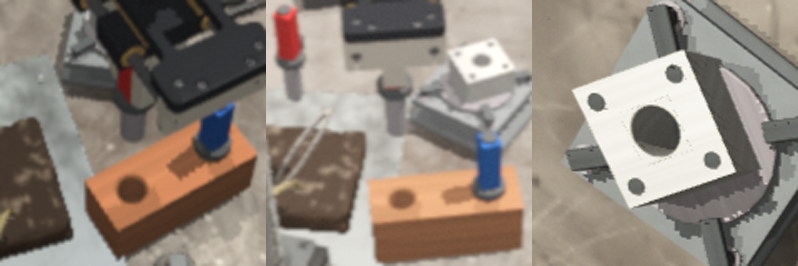

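The bore is empty (wrist crop, right), and the drift hangs upright and straight over its hole. Now I lower it gently.

>>> arm_command:
  targets:
    - {"x": 0.001,"y": 0,"z": -0.05,"rx": 0,"ry": 0,"rz": 0,"claw": 255}
    - {"x": 0.001,"y": 0,"z": -0.1,"rx": 0,"ry": 0,"rz": 0,"claw": 255}
    - {"x": 0.001,"y": 0,"z": -0.13,"rx": 0,"ry": 0,"rz": 0,"claw": 255}
    - {"x": 0.001,"y": 0,"z": -0.15,"rx": 0,"ry": 0,"rz": 0,"claw": 255}
    - {"x": 0.001,"y": 0,"z": -0.16,"rx": 0,"ry": 0,"rz": 0,"claw": 255}
    - {"x": 0.001,"y": 0,"z": -0.17,"rx": 0,"ry": 0,"rz": 0,"claw": 255}
    - {"x": 0.001,"y": 0,"z": -0.18,"rx": 0,"ry": 0,"rz": 0,"claw": 255}

```text
t: 15.88
tool_pos: [0.4958, -0.0105, 0.1202]
orientation: [3.127, 0.304, 0.003]
force: [0.8, 0.1, -2.1]
opening: 0.0179
gripper_force: 54.8
```

>>> arm_command:
  targets:
    - {"x": 0,"y": 0,"z": -0.015,"rx": 0,"ry": 0,"rz": 0,"claw": 255}
    - {"x": 0,"y": 0,"z": -0.03,"rx": 0,"ry": 0,"rz": 0,"claw": 255}
    - {"x": 0,"y": 0,"z": -0.045,"rx": 0,"ry": 0,"rz": 0,"claw": 255}
    - {"x": 0,"y": 0,"z": -0.055,"rx": 0,"ry": 0,"rz": 0,"claw": 255}
    - {"x": 0,"y": 0,"z": -0.062,"rx": 0,"ry": 0,"rz": 0,"claw": 255}
    - {"x": 0,"y": 0,"z": -0.066,"rx": 0,"ry": 0,"rz": 0,"claw": 255}
    - {"x": 0,"y": 0,"z": -0.068,"rx": 0,"ry": 0,"rz": 0,"claw": 255}
    - {"x": 0,"y": 0,"z": -0.068,"rx": 0,"ry": 0,"rz": 0,"claw": 255}
    - {"x": 0,"y": 0,"z": -0.068,"rx": 0,"ry": 0,"rz": 0,"claw": 255}

```text
t: 16.63
tool_pos: [0.4952, -0.0104, 0.0857]
orientation: [3.127, 0.304, 0.001]
force: [0.5, 0.8, -1.9]
opening: 0.0177
gripper_force: 54.8
```

Down 2.5 mm more, then release.

>>> arm_command:
  targets:
    - {"x": 0,"y": 0,"z": -0.002,"rx": 0,"ry": 0,"rz": 0,"claw": 255}
    - {"x": 0,"y": 0,"z": -0.004,"rx": 0,"ry": 0,"rz": 0,"claw": 255}
    - {"x": 0,"y": 0,"z": -0.005,"rx": 0,"ry": 0,"rz": 0,"claw": 255}
    - {"x": 0,"y": 0,"z": -0.005,"rx": 0,"ry": 0,"rz": 0,"claw": 255}

```text
t: 16.97
tool_pos: [0.495, -0.0104, 0.083]
orientation: [3.127, 0.304, 0.0]
force: [-0.1, -0.5, -2.8]
opening: 0.0177
gripper_force: 54.8
```

>>> arm_command:
  targets:
    - {"x": 0,"y": 0,"z": 0,"rx": 0,"ry": 0,"rz": 0,"claw": 100}
    - {"x": 0,"y": 0,"z": 0,"rx": 0,"ry": 0,"rz": 0,"claw": 100}
    - {"x": 0,"y": 0,"z": 0,"rx": 0,"ry": 0,"rz": 0,"claw": 0}
    - {"x": 0,"y": 0,"z": 0,"rx": 0,"ry": 0,"rz": 0,"claw": 0}
    - {"x": 0,"y": 0,"z": 0,"rx": 0,"ry": 0,"rz": 0,"claw": 0}
    - {"x": 0,"y": 0,"z": 0,"rx": 0,"ry": 0,"rz": 0,"claw": 0}
    - {"x": 0,"y": 0,"z": 0,"rx": 0,"ry": 0,"rz": 0,"claw": 0}
    - {"x": 0,"y": 0,"z": 0,"rx": 0,"ry": 0,"rz": 0,"claw": 0}
    - {"x": 0,"y": 0,"z": 0,"rx": 0,"ry": 0,"rz": 0,"claw": 0}
    - {"x": 0,"y": 0,"z": 0,"rx": 0,"ry": 0,"rz": 0,"claw": 0}

```text
t: 17.8
tool_pos: [0.495, -0.0104, 0.0829]
orientation: [-3.127, -0.304, 0.0]
force: [0.4, 0.1, 0.5]
opening: 0.0799
gripper_force: 0.0
```

>>> arm_command:
  targets:
    - {"x": 0,"y": 0,"z": 0.03,"rx": 0,"ry": 0,"rz": 0,"claw": 0}
    - {"x": 0,"y": 0,"z": 0.09,"rx": 0,"ry": 0,"rz": 0,"claw": 0}
    - {"x": 0,"y": 0,"z": 0.16,"rx": 0,"ry": 0,"rz": 0,"claw": 0}
    - {"x": 0,"y": 0,"z": 0.23,"rx": 0,"ry": 0,"rz": 0,"claw": 0}
    - {"x": 0,"y": 0,"z": 0.3,"rx": 0,"ry": 0,"rz": 0,"claw": 0}
    - {"x": 0,"y": 0,"z": 0.34,"rx": 0,"ry": 0,"rz": 0,"claw": 0}
    - {"x": 0,"y": 0,"z": 0.34,"rx": 0,"ry": 0,"rz": 0,"claw": 0}
    - {"x": 0,"y": 0,"z": 0.34,"rx": 0,"ry": 0,"rz": 0,"claw": 0}
    - {"x": 0,"y": 0,"z": 0.34,"rx": 0,"ry": 0,"rz": 0,"claw": 0}
    - {"x": 0,"y": 0,"z": 0.34,"rx": 0,"ry": 0,"rz": 0,"claw": 0}

```text
t: 18.63
tool_pos: [0.494, -0.0103, 0.251]
orientation: [-3.126, -0.304, 0.005]
force: [1.1, -0.3, -0.6]
opening: 0.0931
gripper_force: 0.0
```

```bash
python3 w.py w5
```

```text
tcp [ 0.494  -0.0103  0.2509] [-3.1261 -0.3038  0.005 ] F [ 0.17  1.19 -0.31]
redtop pix [321. 228.] rect mm 497.0 -10.2 [17.6 17.1] ang 11.1 z 0.1147 n 256
bluetop pix [319. 119.] rect mm 570.1 5.2 [17.3 17.3] ang 20.6 z 0.1147 n 327
rack pix [320. 156.] rect mm 532.8 -3.5 [129.4  49.7] ang 12.9 z 0.0528 n 7139
housing pix [119. 103.] rect mm 550.8 154.4 [47.8 48. ] ang 28.8 z 0.0667 n 3425
bore [108.64 132.84] [527.7 161.6] [6.9 7.4] circ 
bore [149. 119.] [544.  131.8] [6.8 7.6] circ 
bore [119.37974684 103.62025316] [550.9 154.5] [19.9 20.4] circ 
bore [88.25925926 88.25925926] [557.5 177.9] [6.9 7.1] circ 
bore [129.89285714  73.53571429] [573.7 148.1] [7.  7.5] circ
```

View pics/w5.png

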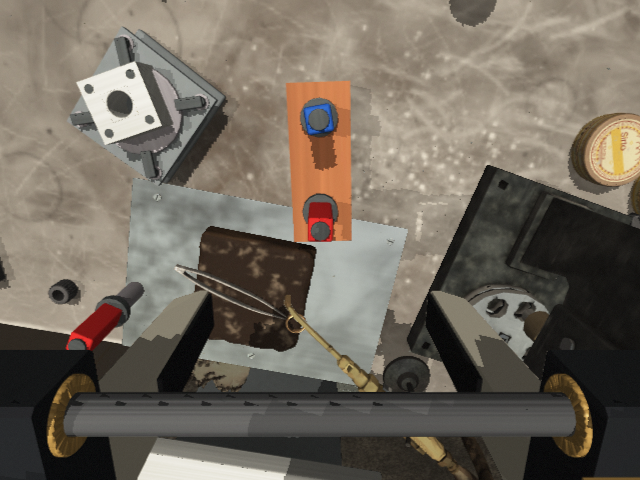

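The drift is back in its hole, with its top at the starting height and within 1 mm of where it stood (321,215). The bore at (119,103) is empty and the punch at (319,119) has not moved.

```bash
python3 -c "
from plant import robot
print(robot.close_job())"
```

```text
the job is handed in; nothing more can be done
None
```

The job is handed in after 18.6 s (no verdict came back): the bush is pushed out onto the base (hard stop felt, highest reading about 15 N, bore seen empty), the drift is back upright on its collar in its hole, and the gripper is clear.

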